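Feed three brown bottles into the labeller's lane

TASK

The bench labeller is to be loaded. One small brown bottle already stands in the lane between its two guide rails; slide the other two small brown bottles, one after the other and upright, into the lane behind it, and gently push the row home, so that the first bottle rests against the stop plate and the others are closed up behind it in single file. Slide the bottles on the counter, do not lift them over the rails, do not ram the stop, and leave everything else where it stands.

Things in the scene. Friction and masses are not known exactly. Their poses are not given: they have to be found in the camera images.
- bottle1: small brown glass bottle with a white cap and a pale paper band; body 56 mm in diameter and straight up to 60 mm, cap 36 mm in diameter, 90 mm high over all, about 0.2 kg (varies); origin at the centre of its underside, z up; the three are alike (a much larger brown bottle at the left is not one of them)
- bottle2: small brown glass bottle with a white cap and a pale paper band; body 56 mm in diameter and straight up to 60 mm, cap 36 mm in diameter, 90 mm high over all, about 0.2 kg (varies); origin at the centre of its underside, z up; the three are alike (a much larger brown bottle at the left is not one of them)
- bottle3: the third such small brown bottle (same sizes), already standing in the lane, 90 to 120 mm from the mouth and so short of the stop; origin at the centre of its underside
- labeller: white fixed bench labeller with an infeed lane: two steel rails 64 mm apart inside, 8 thick, 35 high, on the bare counter. Origin: middle of the lane's mouth, on the counter; the lane runs 260 mm along its own +y (x across, z up). From y = -40 mm to 0 the rails flare, 107 mm apart at the tips. Housing beyond y = 270 mm: 200 mm wide, 270 high with label roll. Place and angle vary
- stop: aluminium stop plate across the lane, 58 mm wide and 48 mm high, clamped to the rails (does not move), 195 to 225 mm from the mouth. Origin: middle of the lower edge of the face that meets the bottles; its y points along the lane, away from the mouth, so the three bottles closed up reach 168 mm back from it
- jar: white plastic sample jar with a blue lid, 62 mm in diameter, 76 mm high, standing among the bottles; leave it. Origin at the centre of its underside
- tin: round aluminium tin with a lid, 62 mm in diameter, 80 mm high, standing among the bottles; leave it. Origin at the centre of its underside
- carton: small upright cardboard carton with a pale band, 55 x 42 x 90 mm high, standing among the bottles; leave it. Origin at the centre of its underside
- glove_box: cardboard glove box with an orange band, 230 x 120 x 75 mm high (x, y, z), at the right; leave it. Origin at the centre of its underside
- dish: empty open steel dish, 120 x 220 x 35 mm, at the far side; leave it. Origin at the centre of its underside

How it is judged:
By the outcome, as a careful person would: the job done as asked, in the order asked, and still so for the second after the job is handed in, with the robot touching nothing.
It also fails if it takes over 67 s, if anything falls off the work surface, if the arm or the gripper's body presses on something with over 40 N, if the wrist force passes 120 N, or if a joint passes its speed limit or range.

ROBOT

A 7-joint arm with a two-finger parallel gripper is mounted at the origin on the work surface. World frame = base frame: x ahead of the robot, y to its left, z up, the work surface at z = 0. Lengths are in m, angles in rad, forces in N, time in s.
With the tool pointing down it reaches from about 0.425 to 0.875 m from the base axis. Payload 8.4 kg.
Tool frame: the origin (TCP) lies between the finger pads; the fingertips stand env.finger_overhang ahead of it and the grasp point (between the pads) lies 8 mm behind it (env.finger_overhang is the distance from the TCP to the fingertips, in m); z points along the fingers, y is the line along which they close (so a half turn about z gives the same grasp; the last joint's range is limited). The gripper opens to 85 mm and grips with 20 to 120 N. Pads are 22 mm wide; open, the fingers measure 114 mm over their backs; the gripper's body (76 mm by 85 mm) begins 54 mm behind the grasp point. The pads swing forward as they close: fully open they stand 13 mm farther back than shut.
Start: joints at [1.234, 0.333, 0.04, 1.465, -0.013, 1.343, -0.059], TCP at [0.153, -0.632, 0.242] pointing down, gripper open.
Joint ranges: [-2.58, 2.58], [-0.38, 2.09], [-1.3, 1.39], [0.25, 2.4], [-1.5, 4.64], [0.08, 2.09], [-2.65, 2.65]. Speed limits (rad/s): [2.22, 2.22, 2.79, 2.79, 3.14, 3.14, 3.14].

INTERFACE

Orientations are given as a rotation vector (axis times angle).
In Python, from bench import sensors, optics, env, spotter gives the robot as it stands. The module is installed in compiled form; this text tells all that it offers.
- The arm moves only by the tool jog_arm, never from a script. Its argument "deltas" is text: rows parted by semicolons, each of 7 numbers parted by spaces: the turn, a rotation vector about the tool's x, y, z in units of 8 degrees (1.0 is 8 degrees), then the shift along the tool's x, y, z in units of 50 mm (1.0 is 50 mm), then the finger opening in mm, from 0 to 85.4. A call has 1 to 10 rows; each row shifts and turns the commanded pose from where the row before left it, along the tool's axes as they then stand; what a row does not reach is not made up. A row lasts 1/8 s, in which the tool goes at most 62.5 mm and 10.7 degrees, less where a joint would pass 70% of its speed; a pose out of reach is approached as far as the arm can. A call is refused whole if a number of a shift passes 1 or a number of a turn 1, either way. A call with a gripper value outside its range is refused whole. The fingers move at their own pace and stop on an object; the grip force is fixed at half the most. Time passes only in rows, so rows that do not move let the fingers close. It gives the time, the measured TCP pose, the force, the opening and the grip force at its end, in the units of the state.
- sensors.get_state(): the state, without advancing time (a new reading comes with each control period).
- optics.snapshot(name): name is "scene" or "top"; returns the picture (420x560x3 uint8, red, green, blue); there is no depth.
- optics.get_calibration(name): a dict with "fx", "fy", "cx", "cy" (pixels), "k1" (the pictures are not rectified: a ray, as slopes to the right and down, at radius r is drawn at 1 + k1 r^2 times it, then the intrinsics apply), "R" (3x3) and "t" (3): a world point X has camera coordinates R X + t. Camera axes: x right, y down, z forward; pixel columns grow to the right and rows downward; lengths in m; the calibration is good to about 2 mm. A picture is of the moment at which its call begins. get_calibration takes no time and is no camera call.
- env.close_job(): hands the job in; it is judged then, once.
Trained networks look in the newest picture that a camera, given by its name, has taken for a name from the list of things; names that differ only in an ending like _2 or _b are one class to them, and where a whole thing is asked for, a point or a joint stands for the part that bears it (a point fixed in the world has none). Each returns a list of dicts, best first, with "confidence" (0 to 1); they miss things now and then, are a little off and sometimes report something else, mostly with a low value. They report only what shows in the picture. A call takes as long as a camera call.
- spotter.recognise(name, camera): "box" ([centre column, centre row, width, height] in pixels, round what is visible of it).
- spotter.mark_of(name, camera): "at" ([row, column] in pixels: a listed point, or the origin of a listed thing).
The state is a dict: "t": time; "joints": joint angles; "joint_vel": joint speeds; "joint_efforts": joint torques, N m; "ee_pos": TCP position; "eef_rot": TCP orientation; "wrist_force": force on the tool from outside, world axes, zero at the start; "ft_torque": the same for the moment, N m; "gripper_width": finger opening in m; "gripper_force": force on a finger pad.
Only numpy, scipy, OpenCV 4.12 (cv2) and the standard library are available. Lean on these libraries where they do the work, as an engineer would, in place of code of your own. Each camera call takes 0.05 s, during which the arm holds its last target. There are 200 camera calls.

## Working session

There is one attempt and no reset: what is moved stays moved. The work goes in short steps, Python scripts to look and compute and a tool call to move; the robot and the scene stay as the last step left them, time stands still between calls to the robot, and variables do not carry over. Pictures are saved under pics/ and viewed, at most 10 in all, crops included, and the job is handed in when it is done.

Besides the shell and the picture viewer there is one more tool, called after "Request:" by a JSON object that holds its "name" and its "arguments", one argument or row to a line. jog_arm: Moves the arm, as the interface text tells. Its arguments: {"type":"object","properties":{"deltas":{"type":"string"}},"required":["deltas"]}

```bash
mkdir -p pics; cat > h.py <<'E'
import numpy as np,cv2
from bench import sensors,optics,env,spotter
def ray(cam,col,row):
    c=optics.get_calibration(cam);K=np.array([[c['fx'],0,c['cx']],[0,c['fy'],c['cy']],[0,0,1]],float)
    p=cv2.undistortPoints(np.array([[[col,row]]],float),K,np.array([c['k1'],0,0,0,0.]))[0,0]
    R=np.array(c['R']);o=-R.T@np.array(c['t']);return o,R.T@np.array([p[0],p[1],1])
def at(cam,col,row,z):
    o,d=ray(cam,col,row);return o+d*(z-o[2])/d[2]
def proj(cam,X):
    c=optics.get_calibration(cam);p=np.array(c['R'])@np.array(X)+np.array(c['t']);p=p[:2]/p[2]
    p=p*(1+c['k1']*(p@p));return p*[c['fx'],c['fy']]+[c['cx'],c['cy']]
def snap(cam,name):
    im=optics.snapshot(cam);cv2.imwrite('pics/'+name+'.png',im[:,:,::-1]);return im
E
python3 - <<'E'
from h import *
for c in('top','scene'):
    snap(c,c+'0'); print(c,ray(c,280,210))
    for n in['bottle1','labeller','stop','jar','tin','carton']:
        for d in spotter.mark_of(n,c)[:4]:
            r,cc=d['at']; print(n,round(d['confidence'],2),np.round([r,cc]),at(c,cc,r,0).round(3))
print(env.finger_overhang); s=sensors.get_state(); print(s)
E
```

```text
top (array([ 0.38169483, -0.11085698,  0.9988298 ]), array([ 0.21553646, -0.02213705, -0.97626441]))
bottle1 0.84 [227. 304.] [ 0.55 -0.19  0.  ]
bottle1 0.83 [226. 156.] [0.6   0.195 0.   ]
bottle1 0.58 [202. 354.] [ 0.6   -0.331  0.   ]
stop 0.75 [231. 115.] [0.598 0.303 0.   ]
jar 0.61 [266. 274.] [ 0.459 -0.1    0.   ]
tin 0.58 [196. 274.] [ 0.641 -0.123  0.   ]
tin 0.45 [266. 273.] [ 0.46  -0.099  0.   ]
scene (array([ 1.07277383, -0.8963015 ,  1.11182669]), array([-0.34109448,  0.5547236 , -0.75923719]))
bottle1 0.95 [158. 332.] [0.605 0.197 0.   ]
bottle1 0.61 [276. 247.] [ 0.616 -0.329  0.   ]
bottle1 0.6 [232. 255.] [ 0.554 -0.191  0.   ]
bottle1 0.6 [306. 160.] [ 0.47  -0.522  0.   ]
labeller 0.9 [178. 323.] [0.621 0.1   0.   ]
stop 0.78 [137. 347.] [0.604 0.316 0.   ]
stop 0.46 [307. 158.] [ 0.469 -0.529  0.   ]
jar 0.85 [198. 248.] [ 0.463 -0.091  0.   ]
tin 0.63 [229. 292.] [ 0.641 -0.13   0.   ]
carton 0.78 [243. 198.] [ 0.435 -0.308  0.   ]
0.011
{'t': 0.7, 'joints': array([ 1.23376535,  0.3331789 ,  0.03993465,  1.46539171, -0.0134001 ,
        1.34326527, -0.05846532]), 'joint_vel': array([-0.00136058,  0.00056882, -0.00050883,  0.00076488,  0.00084928,
        0.00107992,  0.00086334]), 'joint_efforts': array([-1.20753890e-05, -6.58150935e+01,  1.36304129e+00, -4.05761433e+01,
        1.67527929e-02,  2.86247996e-03,  4.34937658e-05]), 'ee_pos': array([ 0.1531026 , -0.63170101,  0.24232608]), 'eef_rot': array([3.11938878e+00, 3.72656877e-01, 2.18859834e-06]), 'wrist_force': array([ 0.6225756 , -0.05832386,  0.06629394]), 'ft_torque': array([0.04649383, 0.01426293, 0.01406696]), 'gripper_force': 0.0, 'gripper_width': 0.0853895717719532}
```

View pics/top0.png

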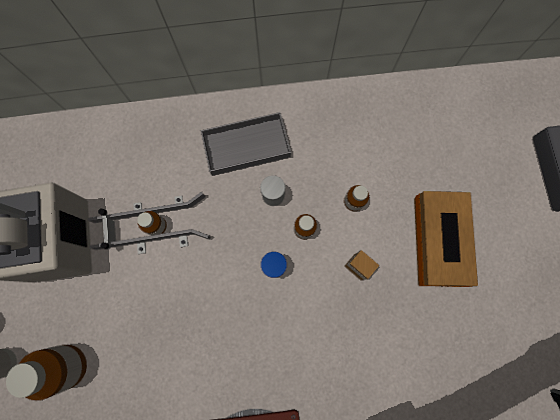

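View pics/scene0.png

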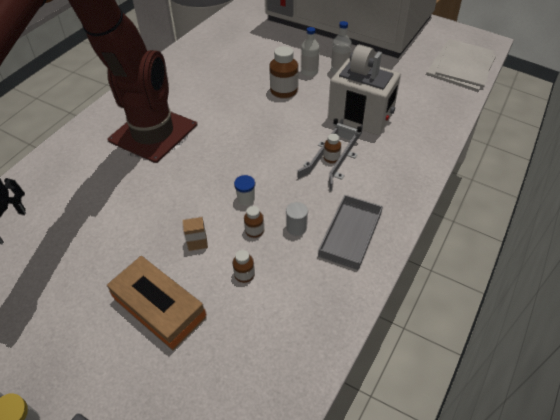

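Both pictures agree. The lane runs to the left (world +y), with its mouth near top (205,215) and one bottle at (150,220). The loose bottles are at (306,224) and (358,193), and the jar, tin and carton stand around them. I'll zoom in to measure the lane and caps.

```bash
python3 - <<'E'
import cv2
a=cv2.imread('pics/top0.png')[180:260,90:220];cv2.imwrite('pics/z1.png',cv2.resize(a,None,fx=6,fy=6,interpolation=cv2.INTER_CUBIC))
a=cv2.imread('pics/top0.png')[170:280,250:390];cv2.imwrite('pics/z2.png',cv2.resize(a,None,fx=5,fy=5,interpolation=cv2.INTER_CUBIC))
E
```

```text
(no output)
```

View pics/z1.png

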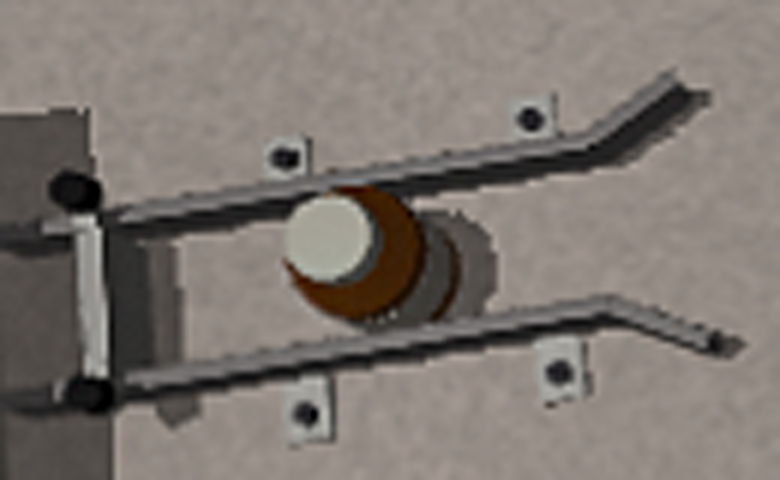

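View pics/z2.png

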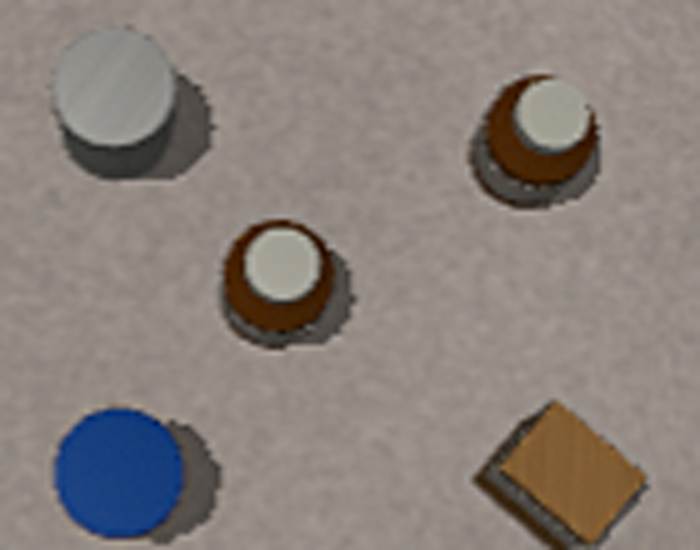

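The zoom shows the rail tops as clear bright lines from (112,215) to (187,204) and from (113,243) to (192,230). The stop plate's near edge is at (107,230). The caps are at (145,220), (307,223) and (361,193).

```bash
python3 - <<'E'
from h import *
z1=lambda x,y,z:at('top',(x+.5)/6+89.5,(y+.5)/6+179.5,z)
z2=lambda x,y,z:at('top',(x+.5)/5+249.5,(y+.5)/5+169.5,z)
U=[z1(130,213,.035),z1(585,142,.035)];L=[z1(140,380,.035),z1(608,303,.035)]
for r in(U,L):
    d=r[1]-r[0];print(r[0].round(4),r[1].round(4),np.degrees(np.arctan2(-d[1],-d[0])))
d=(U[0]-U[1])+(L[0]-L[1]);u=d/np.linalg.norm(d);n=np.array([u[1],-u[0],0])
m=(U[1]+L[1])/2; print('u',u,'mouth',m,'gap',(U[1]-L[1])@n)
s=z1(104,300,.048);print('stop',s,(s-m)@u,(s-m)@n)
for nme,p in dict(lane=z1(331,238,.09),A=z2(283,263,.09),B=z2(553,115,.09),tin=z2(115,87,.08),jar=z2(119,472,.076),carton=z2(573,473,.09)).items():
    print(nme,p.round(4),((p-m)@u).round(4),((p-m)@n).round(4),'scene',proj('scene',p).round(1))
im=cv2.imread('pics/scene0.png')
for p in(z1(331,238,.09),z2(283,263,.09),z2(553,115,.09),m+[0,0,0],s,U[0],U[1],L[0],L[1]):
    q=proj('scene',p);cv2.drawMarker(im,tuple(int(round(v*4)) for v in q),(0,255,0),0,1) if 0 else None
big=cv2.resize(im[110:310,210:370],None,fx=3.7,fy=3,interpolation=cv2.INTER_CUBIC)
big=cv2.resize(im[120:290,220:370],None,fx=3.5,fy=3.5,interpolation=cv2.INTER_CUBIC)
for p in(z1(331,238,.09),z2(283,263,.09),z2(553,115,.09),s,U[0],U[1],L[0],L[1]):
    q=(proj('scene',p)-[220,120])*3.5+1.5;cv2.drawMarker(big,tuple(int(v) for v in q.round()),(0,255,0),0,11)
cv2.imwrite('pics/z3.png',big)
E
```

```text
[0.6331 0.2975 0.035 ] [0.6406 0.1012 0.035 ] 92.1794158178056
[0.5607 0.2953 0.035 ] [0.57   0.0964 0.035 ] 92.65918296015295
u [-0.0422412   0.99910744  0.        ] mouth [0.60529672 0.09881022 0.035     ] gap 0.07077932044757389
stop [0.59383646 0.3040042  0.048     ] 0.20549492561587215 -0.0027823916632847474
lane [0.5988 0.1934 0.09  ] 0.0947 -0.0025 scene [331.5 136.9]
A [ 0.5453 -0.1898  0.09  ] -0.2858 -0.0721 scene [251.1 210.1]
B [ 0.6019 -0.3294  0.09  ] -0.4277 -0.0215 scene [240.1 254.5]
tin [ 0.6441 -0.1206  0.08  ] -0.2208 0.0295 scene [294.9 209.6]
jar [ 0.4575 -0.1007  0.076 ] -0.1931 -0.1561 scene [242.8 181.8]
carton [ 0.4304 -0.3108  0.09  ] -0.4019 -0.1921 scene [191.1 223.4]
```

View pics/z3.png

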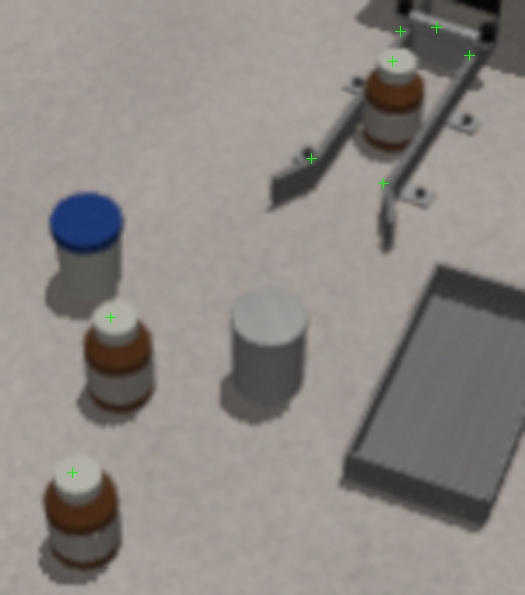

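Top-derived points land on the right things in the scene view, but about 1.7 px to the left. That is a calibration error of 3–4 mm, so I'll triangulate the caps from both views.

```bash
python3 - <<'E'
from h import *
from scipy.optimize import least_squares
S=lambda x,y:((np.array([x,y])-1.5)/3.5+[220,120])
T={'lane':(331/6+89.6,238/6+179.6),'A':(283/5+249.6,263/5+169.6),'B':(553/5+249.6,115/5+169.6)}
C={'lane':S(398,58),'A':S(117,312),'B':S(79,468)}
for k in T:
    r=least_squares(lambda X:np.r_[proj('top',X)-T[k],proj('scene',X)-C[k]],[.6,0,.09])
    r2=least_squares(lambda X:np.r_[proj('top',[*X,.09])-T[k],proj('scene',[*X,.09])-C[k]],[.6,0])
    print(k,r.x.round(4),r.fun.round(1),r2.x.round(4),r2.fun.round(1))
E
```

```text
lane [0.6003 0.1948 0.0905] [-0.7 -0.6 -1.1  0.5] [0.6003 0.195 ] [-0.7 -0.6 -1.1  0.6]
A [ 0.5466 -0.1879  0.0936] [-0.8 -0.7 -1.2  0.2] [ 0.5464 -0.1873] [-1.1 -0.3 -1.1  1. ]
B [ 0.6033 -0.3271  0.0925] [-0.8 -0.7 -1.2  0.2] [ 0.6032 -0.3269] [-1.1 -0.4 -1.1  0.7]
```

Request:
{"name": "jog_arm", "arguments": {
  "deltas": "0 0 -0.985 0 0 0 85; 0 0 -0.985 0 0 0 85; 0 0 -0.985 0 0 0 85; 0 0 -0.985 0 0 0 85; 0 0 -0.985 0 0 0 85; 0 0 -0.985 0 0 0 85; 0 0 -0.985 0 0 0 85; 0 0 -0.985 0 0 0 85; 0 0 -0.985 0 0 0 85; 0 0 -0.985 0 0 0 85"
}}

```text
t: 1.95
ee_pos: [0.1531, -0.6317, 0.2423]
eef_rot: [-2.169, -2.273, -0.0]
wrist_force: [0.6, -0.6, 0.4]
gripper_width: 0.085
gripper_force: 0.0
```

```bash
cat > d.py <<'E'
import sys;from h import *
from scipy.spatial.transform import Rotation as Ro
s=sensors.get_state();M=Ro.from_rotvec(s['eef_rot']).as_matrix();t=np.array(eval(sys.argv[1]))
print('units',((t-s['ee_pos'])@M/.05).round(2),'xhead',np.degrees(np.arctan2(M[1,0],M[0,0])).round(2),'z',M[:,2].round(3),s['t'],s['ee_pos'].round(4))
E
python3 d.py .5466,-.188,.16
```

```text
units [8.5  8.28 1.65] xhead 92.68 z [-0.  0. -1.] 1.95 [ 0.1531 -0.6317  0.2423]
```

Request:
{"name": "jog_arm", "arguments": {
  "deltas": "0 0 0 0.7 0.7 0 85; 0 0 0 0.7 0.7 0 85; 0 0 0 0.7 0.7 0 85; 0 0 0 0.7 0.7 0 85; 0 0 0 0.7 0.7 0 85; 0 0 0 0.7 0.7 0 85; 0 0 0 0.7 0.7 0 85; 0 0 0 0.7 0.7 0 85; 0 0 0 0.7 0.7 0 85; 0 0 0 0.7 0.7 0 85"
}}

```text
t: 3.2
ee_pos: [0.4889, -0.2661, 0.2426]
eef_rot: [2.174, 2.267, -0.0]
wrist_force: [0.2, -0.2, -1.1]
gripper_width: 0.0844
gripper_force: 0.0
```

```bash
python3 d.py .5466,-.188,.16
```

```text
units [1.51 1.22 1.65] xhead 92.41 z [ 0. -0. -1.] 3.2 [ 0.4889 -0.2661  0.2426]
```

Request:
{"name": "jog_arm", "arguments": {
  "deltas": "0 0 0 0.5 0.4 0.5 85; 0 0 0 0.5 0.4 0.5 85; 0 0 0 0.5 0.4 0.4 85; 0 0 0 0 0 0 85; 0 0 0 0 0 0 85"
}}

```text
t: 3.82
ee_pos: [0.5446, -0.1904, 0.1727]
eef_rot: [2.174, 2.267, -0.0]
wrist_force: [0.7, -0.8, 0.4]
gripper_width: 0.0853
gripper_force: 0.0
```

```bash
python3 d.py .5466,-.188,.068
```

```text
units [0.05 0.04 2.09] xhead 92.4 z [ 0. -0. -1.] 3.825 [ 0.5446 -0.1904  0.1727]
```

Request:
{"name": "jog_arm", "arguments": {
  "deltas": "0 0 0 0.05 0.04 0.5 85; 0 0 0 0 0 0.5 85; 0 0 0 0 0 0.5 85; 0 0 0 0 0 0.4 85; 0 0 0 0 0 0.2 85; 0 0 0 0 0 0 85; 0 0 0 0 0 0 85"
}}

```text
t: 4.7
ee_pos: [0.5472, -0.1874, 0.0682]
eef_rot: [2.173, 2.267, 0.001]
wrist_force: [-0.2, 0.2, 0.3]
gripper_width: 0.0848
gripper_force: 0.0
```

Request:
{"name": "jog_arm", "arguments": {
  "deltas": "0 0 0 0 0 0 60; 0 0 0 0 0 0 50; 0 0 0 0 0 0 42; 0 0 0 0 0 0 38; 0 0 0 0 0 0 35; 0 0 0 0 0 0 32; 0 0 0 0 0 0 30; 0 0 0 0 0 0 30; 0 0 0 0 0 0 30"
}}

```text
t: 5.82
ee_pos: [0.547, -0.1873, 0.0686]
eef_rot: [2.173, 2.267, -0.0]
wrist_force: [-3.9, 0.0, 9.7]
gripper_width: 0.0486
gripper_force: 57.6
```

```bash
python3 d.py .5466,-.188,.068; python3 -c "
from h import *
im=snap('scene','g1');i=im[150:290,190:350,::-1];cv2.imwrite('pics/g1c.png',cv2.resize(i,None,fx=4,fy=4,interpolation=2))"
```

```text
units [-0.01 -0.01  0.01] xhead 92.42 z [ 0.001 -0.001 -1.   ] 5.825 [ 0.547  -0.1873  0.0686]
```

View pics/g1c.png

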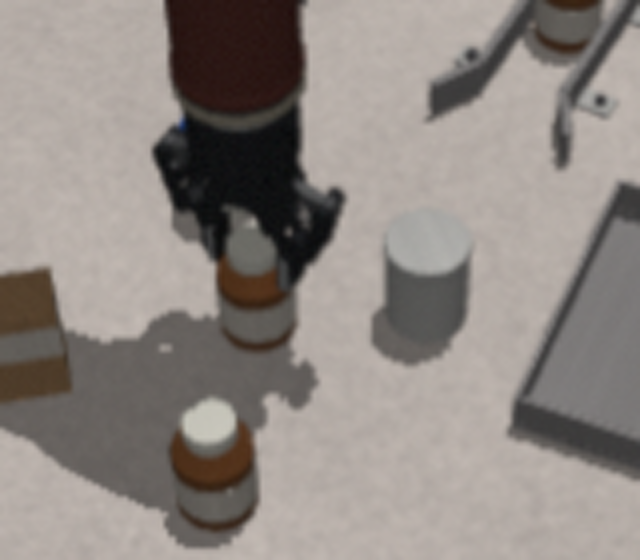

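The fingers closed on the sloping shoulder (48.6 mm), not the cap. I'll open, raise 12 mm and grip again.

Request:
{"name": "jog_arm", "arguments": {
  "deltas": "0 0 0 0 0 0 65; 0 0 0 0 0 0 70; 0 0 0 0 0 -0.12 70; 0 0 0 0 0 -0.12 60; 0 0 0 0 0 0 50; 0 0 0 0 0 0 42; 0 0 0 0 0 0 38; 0 0 0 0 0 0 34; 0 0 0 0 0 0 30; 0 0 0 0 0 0 30"
}}

```text
t: 7.12
ee_pos: [0.5468, -0.1872, 0.0795]
eef_rot: [2.174, 2.268, 0.0]
wrist_force: [-0.3, -1.0, 4.8]
gripper_width: 0.0336
gripper_force: 58.7
```

Request:
{"name": "jog_arm", "arguments": {
  "deltas": "0 0 0 0.1 0 0 30; 0 0 0 0.2 0 0 30; 0 0 0 0.3 0 0 30; 0 0 0 0.4 0 0 30; 0 0 0 0.4 0 0 30; 0 0 0 0.4 0 0 30; 0 0 0 0.4 0 0 30; 0 0 0 0.4 0 0 30; 0 0 0 0.4 0 0 30; 0 0 0 0.4 0 0 30"
}}

```text
t: 8.38
ee_pos: [0.5398, -0.0165, 0.0801]
eef_rot: [2.173, 2.267, 0.0]
wrist_force: [4.0, -5.1, 2.5]
gripper_width: 0.034
gripper_force: 61.1
```

```bash
python3 d.py .6113,-.0095,.0795
```

```text
units [0.08 1.44 0.01] xhead 92.42 z [ 0.001 -0.001 -1.   ] 8.375 [ 0.5398 -0.0165  0.0801]
```

Now across to the lane's centreline, then a check picture.

Request:
{"name": "jog_arm", "arguments": {
  "deltas": "0 0 0 0 0.2 0 30; 0 0 0 0 0.3 0 30; 0 0 0 0 0.3 0 30; 0 0 0 0 0.3 0 30; 0 0 0 0 0.24 0 30; 0 0 0 0.1 0.1 0 30; 0 0 0 0 0 0 30; 0 0 0 0 0 0 30"
}}

```text
t: 9.38
ee_pos: [0.6117, -0.0088, 0.0797]
eef_rot: [2.173, 2.268, 0.001]
wrist_force: [0.2, -1.8, 7.8]
gripper_width: 0.0342
gripper_force: 62.9
```

```bash
python3 d.py .6113,-.0095,.0795; python3 -c "
from h import *
im=snap('top','g2');i=im[150:290,90:290,::-1];cv2.imwrite('pics/g2c.png',cv2.resize(i,None,fx=4,fy=4,interpolation=2))"
```

```text
units [-0.01 -0.01  0.  ] xhead 92.43 z [ 0.001 -0.    -1.   ] 9.375 [ 0.6117 -0.0088  0.0797]
```

View pics/g2c.png

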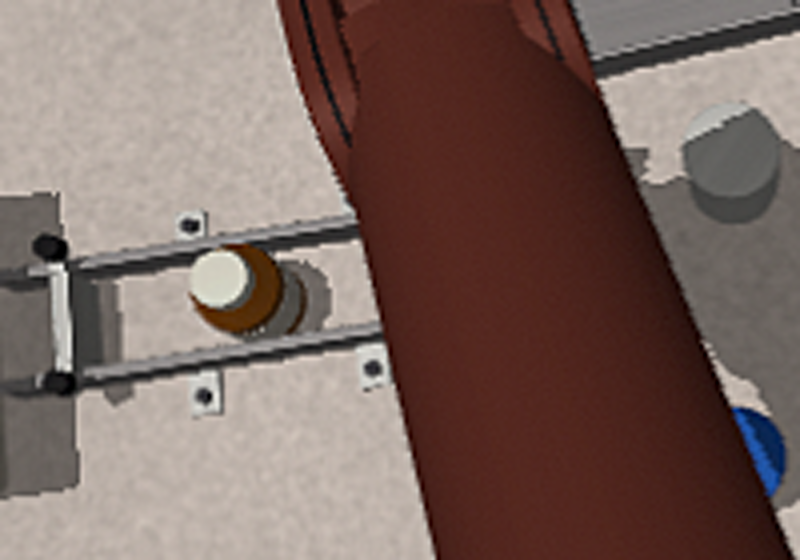

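The top view is blocked by the arm. The lane bottle, rails and tin are undisturbed. I'll enter slowly and watch the sideways force.

Request:
{"name": "jog_arm", "arguments": {
  "deltas": "0 0 0 0.2 0 0 30; 0 0 0 0.25 0 0 30; 0 0 0 0.25 0 0 30; 0 0 0 0.25 0 0 30; 0 0 0 0.2 0 0 30; 0 0 0 0.2 0 0 30; 0 0 0 0.2 0 0 30; 0 0 0 0.2 0 0 30; 0 0 0 0.2 0 0 30; 0 0 0 0.1 0 0 30"
}}

```text
t: 10.68
ee_pos: [0.6071, 0.0937, 0.0798]
eef_rot: [2.173, 2.268, 0.0]
wrist_force: [-0.3, -3.8, 10.6]
gripper_width: 0.0343
gripper_force: 63.8
```

```bash
python3 -c "
from h import *
im=snap('scene','g3');i=im[100:230,250:410,::-1];cv2.imwrite('pics/g3c.png',cv2.resize(i,None,fx=4.5,fy=4.5,interpolation=2))"
```

```text
(no output)
```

View pics/g3c.png

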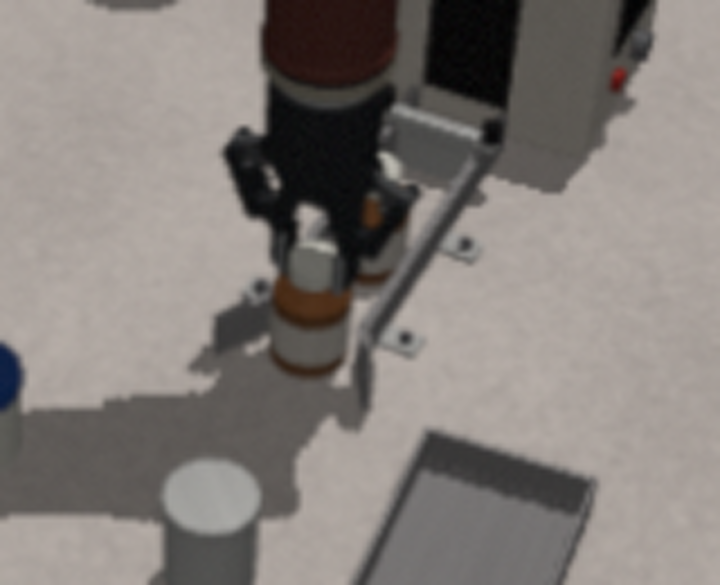

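The bottle stands upright in the mouth between the rails, with almost no sideways force. I'll take it on in.

Request:
{"name": "jog_arm", "arguments": {
  "deltas": "0 0 0 0.15 0 0 30; 0 0 0 0.15 0 0 30; 0 0 0 0.15 0 0 30; 0 0 0 0.15 0 0 30; 0 0 0 0.1 0 0 30; 0 0 0 0 0 0 30; 0 0 0 0 0 0 30"
}}

```text
t: 11.6
ee_pos: [0.6054, 0.1288, 0.0796]
eef_rot: [2.173, 2.268, 0.001]
wrist_force: [-0.1, -2.1, 8.8]
gripper_width: 0.0342
gripper_force: 63.1
```

Request:
{"name": "jog_arm", "arguments": {
  "deltas": "0 0 0 0 0 0 38; 0 0 0 0 0 0 45; 0 0 0 0 0 0 55; 0 0 0 0 0 0 65; 0 0 0 0 0 0 65; 0 0 0 0 0 -0.4 65; 0 0 0 0 0 -0.5 65; 0 0 0 0 0 -0.7 65; 0 0 0 0 0 -0.6 65; 0 0 0 0 0 0 85"
}}

```text
t: 12.85
ee_pos: [0.6069, 0.1289, 0.1936]
eef_rot: [2.171, 2.266, 0.007]
wrist_force: [-0.2, -0.1, 0.2]
gripper_width: 0.0808
gripper_force: 0.0
```

```bash
python3 d.py .6033,-.327,.19;python3 d.py .6033,-.327,.0795
```

```text
units [-9.11 -0.46  0.06] xhead 92.43 z [ 0.006  0.001 -1.   ] 12.85 [0.6069 0.1289 0.1936]
units [-9.11 -0.47  2.27] xhead 92.43 z [ 0.006  0.001 -1.   ] 12.85 [0.6069 0.1289 0.1936]
```

Request:
{"name": "jog_arm", "arguments": {
  "deltas": "0 0 0 -0.9 -0.05 0 85; 0 0 0 -0.9 -0.05 0 85; 0 0 0 -0.9 -0.05 0 85; 0 0 0 -0.9 -0.05 0 85; 0 0 0 -0.9 -0.05 0 85; 0 0 0 -0.9 -0.05 0 85; 0 0 0 -0.9 -0.05 0 85; 0 0 0 -0.9 -0.05 0 85; 0 0 0 -0.9 -0.05 0 85; 0 0 0 -0.9 0 0 85"
}}

```text
t: 14.1
ee_pos: [0.6015, -0.3239, 0.1895]
eef_rot: [-2.174, -2.268, -0.0]
wrist_force: [-0.2, -1.0, 1.1]
gripper_width: 0.0849
gripper_force: 0.0
```

Request:
{"name": "jog_arm", "arguments": {
  "deltas": "0 0 0 0 0 0 85; 0 0 0 0 0 0 85"
}}

```text
t: 14.35
ee_pos: [0.6019, -0.3217, 0.1892]
eef_rot: [-2.173, -2.268, -0.001]
wrist_force: [-0.1, 0.8, 0.3]
gripper_width: 0.0853
gripper_force: 0.0
```

```bash
python3 d.py .6033,-.327,.0795; python3 -c "
from h import *
im=snap('top','g4');i=im[160:270,90:210,::-1];cv2.imwrite('pics/g4c.png',cv2.resize(i,None,fx=5,fy=5,interpolation=2))
for n in ['jar','tin','bottle1']:
  for d in spotter.mark_of(n,'top')[:3]: print(n,d['confidence'],at('top',d['at'][1],d['at'][0],0).round(3))"
```

```text
units [-0.11  0.02  2.19] xhead 92.44 z [-0.     0.001 -1.   ] 14.35 [ 0.6019 -0.3217  0.1892]
jar 0.64 [ 0.46 -0.1   0.  ]
tin 0.9 [ 0.641 -0.119  0.   ]
tin 0.49 [0.601 0.189 0.   ]
bottle1 0.96 [0.596 0.124 0.   ]
bottle1 0.94 [0.586 0.192 0.   ]
bottle1 0.58 [ 0.607 -0.329  0.   ]
```

View pics/g4c.png

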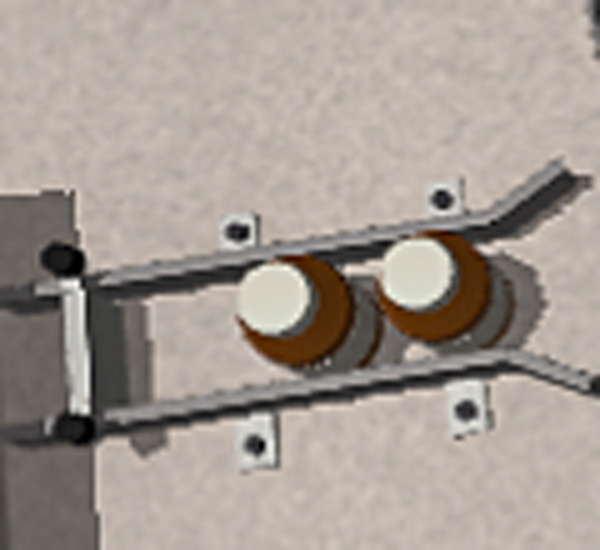

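The first bottle stands upright inside the lane, just short of touching the front one. The jar and tin are unmoved. Next is the third bottle.

Request:
{"name": "jog_arm", "arguments": {
  "deltas": "0 0 0 -0.1 0.02 0.5 85; 0 0 0 0 0 0.5 85; 0 0 0 0 0 0.5 85; 0 0 0 0 0 0.45 75; 0 0 0 0 0 0.24 60; 0 0 0 0 0 0 50; 0 0 0 0 0 0 42; 0 0 0 0 0 0 38; 0 0 0 0 0 0 34; 0 0 0 0 0 0 30"
}}

```text
t: 15.8
ee_pos: [0.6038, -0.3276, 0.0811]
eef_rot: [2.173, 2.267, 0.001]
wrist_force: [0.7, 1.2, 6.4]
gripper_width: 0.0341
gripper_force: 59.1
```

Request:
{"name": "jog_arm", "arguments": {
  "deltas": "0 0 0 0 0 0 30; 0 0 0 0 0 0 30"
}}

```text
t: 16.05
ee_pos: [0.6038, -0.3276, 0.0811]
eef_rot: [2.173, 2.267, 0.001]
wrist_force: [-0.4, 0.5, 5.8]
gripper_width: 0.0337
gripper_force: 59.1
```

```bash
python3 d.py .5535,-.20,.0795;python3 d.py .6113,-.0095,.0795
```

```text
units [ 2.59 -0.9   0.03] xhead 92.42 z [ 0.002 -0.001 -1.   ] 16.05 [ 0.6038 -0.3276  0.0811]
units [6.35 0.42 0.03] xhead 92.42 z [ 0.002 -0.001 -1.   ] 16.05 [ 0.6038 -0.3276  0.0811]
```

Request:
{"name": "jog_arm", "arguments": {
  "deltas": "0 0 0 0.1 -0.1 0 30; 0 0 0 0.2 -0.2 0 30; 0 0 0 0.3 -0.3 0 30; 0 0 0 0.3 -0.3 0 30; 0 0 0 0.4 0 0 30; 0 0 0 0.4 0 0 30; 0 0 0 0.4 0 0 30; 0 0 0 0.4 0 0 30; 0 0 0 0.4 0 0 30; 0 0 0 0.4 0 0 30"
}}

```text
t: 17.3
ee_pos: [0.5526, -0.1651, 0.0818]
eef_rot: [2.172, 2.264, 0.001]
wrist_force: [-3.2, -9.1, 15.8]
gripper_width: 0.0338
gripper_force: 67.5
```

Request:
{"name": "jog_arm", "arguments": {
  "deltas": "0 0 0 0.4 0 0 30; 0 0 0 0.4 0 0 30; 0 0 0 0.4 0 0 30; 0 0 0 0.4 0 0 30; 0 0 0 0.4 0 0 30; 0 0 0 0.4 0 0 30; 0 0 0 0.3 0 0 30; 0 0 0 0.2 0 0 30; 0 0 0 0 0 0 30"
}}

```text
t: 18.42
ee_pos: [0.5473, -0.0191, 0.0823]
eef_rot: [2.17, 2.266, 0.004]
wrist_force: [0.4, -2.9, 19.4]
gripper_width: 0.0342
gripper_force: 71.8
```

```bash
python3 d.py .6116,-.0095,.0797
```

```text
units [0.14 1.29 0.06] xhead 92.47 z [ 0.005 -0.001 -1.   ] 18.425 [ 0.5473 -0.0191  0.0823]
```

Request:
{"name": "jog_arm", "arguments": {
  "deltas": "0 0 0 0 0.1 -0.02 30; 0 0 0 0 0.2 -0.01 30; 0 0 0 0 0.3 0 30; 0 0 0 0.1 0.3 0 30; 0 0 0 0.04 0.3 0 30; 0 0 0 0 0.09 0 30; 0 0 0 0 0 0 30; 0 0 0 0 0 0 30"
}}

```text
t: 19.42
ee_pos: [0.6092, -0.0086, 0.0822]
eef_rot: [-2.173, -2.269, -0.001]
wrist_force: [-2.7, 0.5, 9.1]
gripper_width: 0.0342
gripper_force: 70.4
```

```bash
python3 d.py .6116,-.0095,.0797
```

```text
units [-0.02  0.05  0.05] xhead 92.47 z [ 0.     0.001 -1.   ] 19.425 [ 0.6092 -0.0086  0.0822]
```

Request:
{"name": "jog_arm", "arguments": {
  "deltas": "0 0 0 0.1 0.04 0 30; 0 0 0 0.2 0 0 30; 0 0 0 0.2 0 0 30; 0 0 0 0.2 0 0 30; 0 0 0 0.2 0 0 30; 0 0 0 0.2 0 0 30; 0 0 0 0.2 0 0 30; 0 0 0 0.2 0 0 30; 0 0 0 0.1 0 0 30; 0 0 0 0 0 0 30"
}}

```text
t: 20.68
ee_pos: [0.6084, 0.0708, 0.0824]
eef_rot: [2.172, 2.267, 0.002]
wrist_force: [-0.5, -2.9, 10.4]
gripper_width: 0.0338
gripper_force: 70.6
```

Request:
{"name": "jog_arm", "arguments": {
  "deltas": "0 0 0 0.1 0 0 30; 0 0 0 0.1 0 0 30; 0 0 0 0.1 0 0 30; 0 0 0 0.1 0 0 30; 0 0 0 0.1 0 0 30; 0 0 0 0.1 0 0 30; 0 0 0 0.1 0 0 30; 0 0 0 0.1 0 0 30; 0 0 0 0 0 0 30"
}}

```text
t: 21.8
ee_pos: [0.6069, 0.1099, 0.0825]
eef_rot: [2.173, 2.266, 0.001]
wrist_force: [0.3, -4.5, 10.9]
gripper_width: 0.0341
gripper_force: 70.8
```

```bash
python3 d.py .604,.1653,.0797
```

```text
units [ 1.11 -0.01  0.06] xhead 92.42 z [ 0.002 -0.001 -1.   ] 21.8 [0.6069 0.1099 0.0825]
```

Request:
{"name": "jog_arm", "arguments": {
  "deltas": "0 0 0 0.1 0 0 30; 0 0 0 0.1 0 0 30; 0 0 0 0.1 0 0 30; 0 0 0 0.1 0 0 30; 0 0 0 0.1 0 0 30; 0 0 0 0.1 0 0 30; 0 0 0 0.1 0 0 30; 0 0 0 0.1 0 0 30; 0 0 0 0.06 0 0 30; 0 0 0 0.04 0 0 30"
}}

```text
t: 23.05
ee_pos: [0.6052, 0.1539, 0.0826]
eef_rot: [2.173, 2.265, -0.0]
wrist_force: [0.9, -6.5, 12.8]
gripper_width: 0.0341
gripper_force: 71.6
```

Request:
{"name": "jog_arm", "arguments": {
  "deltas": "0 0 0 0.02 0 0 30; 0 0 0 0.02 0 0 30; 0 0 0 0 0 0 30"
}}

```text
t: 23.42
ee_pos: [0.6051, 0.156, 0.0826]
eef_rot: [2.173, 2.265, 0.0]
wrist_force: [0.9, -7.2, 12.5]
gripper_width: 0.0338
gripper_force: 71.4
```

Request:
{"name": "jog_arm", "arguments": {
  "deltas": "0 0 0 0.02 0 0 30; 0 0 0 0.02 0 0 30; 0 0 0 0 0 0 30"
}}

```text
t: 23.8
ee_pos: [0.605, 0.1579, 0.0826]
eef_rot: [2.173, 2.265, -0.0]
wrist_force: [0.3, -6.1, 13.7]
gripper_width: 0.0338
gripper_force: 71.4
```

```bash
python3 d.py .604,.1653,.0797; python3 -c "
from h import *
im=snap('scene','g5');i=im[100:200,280:400,::-1];cv2.imwrite('pics/g5c.png',cv2.resize(i,None,fx=6,fy=6,interpolation=2))"
```

```text
units [ 0.15 -0.01  0.06] xhead 92.37 z [ 0.002 -0.002 -1.   ] 23.8 [0.605  0.1579 0.0826]
```

Request:
{"name": "jog_arm", "arguments": {
  "deltas": "0 0 0 0.02 0 0 30; 0 0 0 0.02 0 0 30; 0 0 0 0 0 0 30"
}}

```text
t: 24.22
ee_pos: [0.6049, 0.1599, 0.0826]
eef_rot: [2.173, 2.265, -0.0]
wrist_force: [1.4, -5.5, 12.8]
gripper_width: 0.0336
gripper_force: 71.4
```

Request:
{"name": "jog_arm", "arguments": {
  "deltas": "0 0 0 0.02 0 0 30; 0 0 0 0.02 0 0 30; 0 0 0 0 0 0 30"
}}

```text
t: 24.6
ee_pos: [0.6049, 0.1619, 0.0826]
eef_rot: [2.173, 2.265, 0.0]
wrist_force: [0.9, -6.0, 12.4]
gripper_width: 0.0338
gripper_force: 71.4
```

Request:
{"name": "jog_arm", "arguments": {
  "deltas": "0 0 0 0.02 0 0 30; 0 0 0 0.01 0 0 30; 0 0 0 0 0 0 30"
}}

```text
t: 24.98
ee_pos: [0.6048, 0.1634, 0.0826]
eef_rot: [2.173, 2.265, -0.0]
wrist_force: [-0.0, -6.8, 12.3]
gripper_width: 0.0339
gripper_force: 71.4
```

Request:
{"name": "jog_arm", "arguments": {
  "deltas": "0 0 0 0.02 0 0 30; 0 0 0 0.01 0 0 30; 0 0 0 0 0 0 30"
}}

```text
t: 25.35
ee_pos: [0.6047, 0.1648, 0.0826]
eef_rot: [2.173, 2.265, -0.0]
wrist_force: [0.2, -6.5, 12.4]
gripper_width: 0.0341
gripper_force: 71.4
```

Request:
{"name": "jog_arm", "arguments": {
  "deltas": "0 0 0 0.02 0 0 30; 0 0 0 0.01 0 0 30; 0 0 0 0 0 0 30"
}}

```text
t: 25.72
ee_pos: [0.6047, 0.1664, 0.0826]
eef_rot: [2.173, 2.265, -0.0]
wrist_force: [-0.2, -7.0, 12.3]
gripper_width: 0.0341
gripper_force: 71.4
```

Request:
{"name": "jog_arm", "arguments": {
  "deltas": "0 0 0 0.02 0 0 30; 0 0 0 0.01 0 0 30; 0 0 0 0 0 0 30"
}}

```text
t: 26.1
ee_pos: [0.6046, 0.1679, 0.0826]
eef_rot: [2.173, 2.265, -0.0]
wrist_force: [1.2, -5.2, 12.4]
gripper_width: 0.0337
gripper_force: 71.4
```

```bash
python3 -c "
from h import *
im=snap('scene','g6');i=im[100:200,280:400,::-1];a=cv2.resize(i,None,fx=4.5,fy=5,interpolation=2)
i=snap('top','g7')[170:270,90:200,::-1];cv2.imwrite('pics/g67.png',np.hstack([cv2.resize(im[100:200,300:370,::-1],None,fx=5,fy=5,interpolation=2),cv2.resize(i,None,fx=4,fy=5,interpolation=2)]))"
```

```text
(no output)
```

View pics/g67.png

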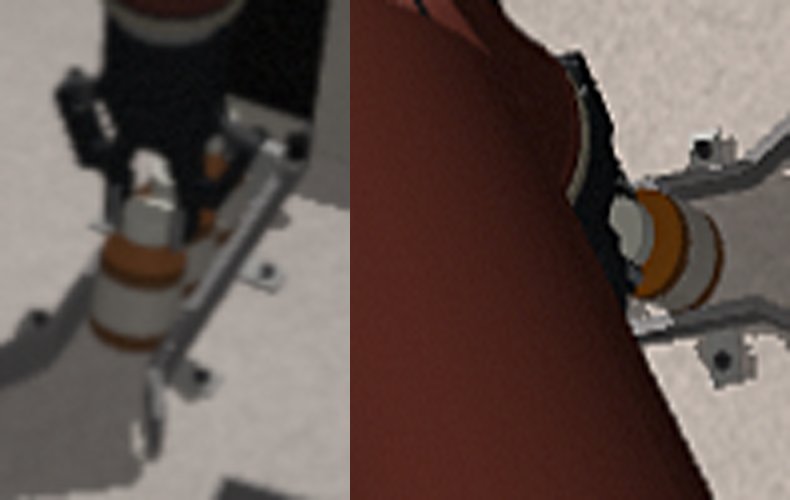

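The bottle is upright in the lane; the stop is hidden by the gripper. I'll keep creeping forward by force.

Request:
{"name": "jog_arm", "arguments": {
  "deltas": "0 0 0 0.02 0 0 30; 0 0 0 0.01 0 0 30; 0 0 0 0 0 0 30"
}}

```text
t: 26.58
ee_pos: [0.6045, 0.1694, 0.0826]
eef_rot: [2.173, 2.265, -0.0]
wrist_force: [0.6, -7.1, 12.6]
gripper_width: 0.0338
gripper_force: 71.5
```

Request:
{"name": "jog_arm", "arguments": {
  "deltas": "0 0 0 0.02 0 0 30; 0 0 0 0.01 0 0 30; 0 0 0 0 0 0 30"
}}

```text
t: 26.95
ee_pos: [0.6045, 0.1709, 0.0826]
eef_rot: [2.173, 2.265, -0.0]
wrist_force: [0.4, -6.6, 13.1]
gripper_width: 0.0342
gripper_force: 71.4
```

Request:
{"name": "jog_arm", "arguments": {
  "deltas": "0 0 0 0.02 0 0 30; 0 0 0 0.01 0 0 30; 0 0 0 0 0 0 30"
}}

```text
t: 27.32
ee_pos: [0.6044, 0.1724, 0.0826]
eef_rot: [2.173, 2.265, -0.0]
wrist_force: [0.1, -6.5, 11.7]
gripper_width: 0.0337
gripper_force: 71.4
```

No stop contact yet, 7 mm past my estimate. I'll release, lift and look before going on.

Request:
{"name": "jog_arm", "arguments": {
  "deltas": "0 0 0 0 0 0 38; 0 0 0 0 0 0 45; 0 0 0 0 0 0 55; 0 0 0 0 0 0 65; 0 0 0 0 0 0 65; 0 0 0 0 0 -0.4 65; 0 0 0 0 0 -0.6 65; 0 0 0 -0.4 0 -0.7 65; 0 0 0 -0.9 0 -0.6 65; 0 0 0 -0.9 0 0 65"
}}

```text
t: 28.58
ee_pos: [0.6097, 0.0635, 0.201]
eef_rot: [2.17, 2.266, 0.007]
wrist_force: [0.3, -0.7, -0.5]
gripper_width: 0.0651
gripper_force: 0.0
```

Request:
{"name": "jog_arm", "arguments": {
  "deltas": "0 0 0 -0.9 0 0 65; 0 0 0 -0.9 0 0 65; 0 0 0 0 0 0 65"
}}

```text
t: 28.95
ee_pos: [0.6122, -0.0314, 0.1976]
eef_rot: [2.18, 2.259, -0.001]
wrist_force: [-0.1, 1.1, 0.7]
gripper_width: 0.0649
gripper_force: 0.0
```

```bash
python3 -c "
from h import *
i=snap('top','g8')[180:260,90:220,::-1];cv2.imwrite('pics/g8c.png',cv2.resize(i,None,fx=6,fy=6,interpolation=2))"; python3 d.py .6044,.1724,.0826
```

```text
units [ 4.02 -0.    2.3 ] xhead 92.22 z [ 0.001 -0.    -1.   ] 29.0 [ 0.6122 -0.0282  0.1977]
```

View pics/g8c.png

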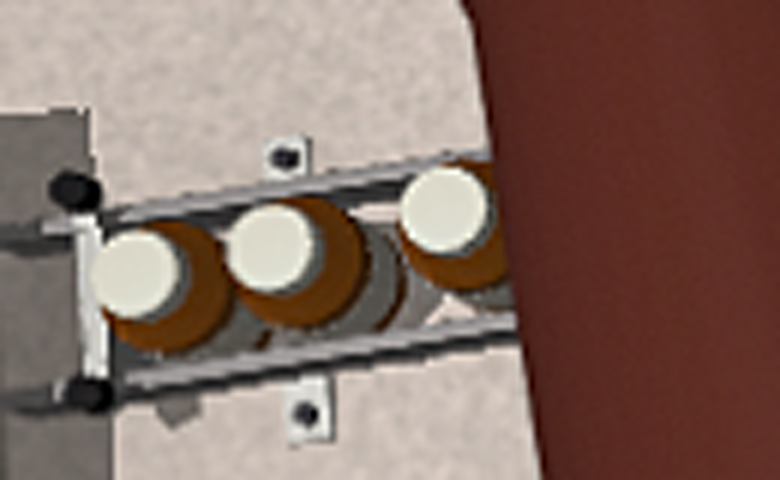

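```bash
cat > m.py <<'E'
from h import *
z1=lambda x,y,z:at('top',(x+.5)/6+89.5,(y+.5)/6+179.5,z)
m=np.array([.6053,.0988,0]);u=np.array([-.0422,.9991,0]);n=np.array([.9991,.0422,0])
import sys
for a in sys.argv[1:]:
    x,y,z=eval(a);p=z1(x,y,z);print(a,p.round(4),((p-m)@u).round(4),((p-m)@n).round(4))
E
python3 m.py 135,273,.09 270,248,.09 445,210,.09 104,300,.048 104,300,.04
```

```text
135,273,.09 [0.594  0.2729 0.09  ] 0.1744 -0.004
270,248,.09 [0.5976 0.2181 0.09  ] 0.1195 -0.0026
445,210,.09 [0.6047 0.147  0.09  ] 0.0482 0.0014
104,300,.048 [0.5938 0.304  0.048 ] 0.2055 -0.0028
104,300,.04 [0.5956 0.3075 0.04  ] 0.2089 -0.0009
```

```bash
python3 m.py 502,207,.09; python3 -c "
from h import *
s=sensors.get_state();print(s['t'],s['wrist_force'],s['gripper_width'],s['ee_pos'])
i=snap('scene','g9')
b=i[100:210,270:390,::-1];cv2.imwrite('pics/g9c.png',cv2.resize(b,None,fx=5,fy=5,interpolation=2))"
```

```text
502,207,.09 [0.6032 0.1241 0.09  ] 0.0254 -0.0011
29.0 [ 0.05357949 -0.05547236 -0.03124983] 0.06531679887525711 [ 0.61217703 -0.0282474   0.19767385]
```

View pics/g9c.png

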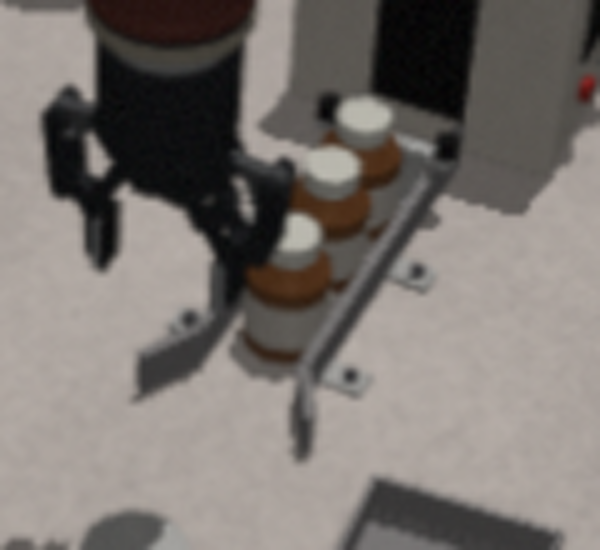

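I've now viewed 12 pictures, which is over the limit of 10, so I won't view any more and will measure numerically from here. This view shows all three bottles upright. The front two are closed up near the stop and the last is about 15 mm behind, having shifted back when I released it. I'll push it from behind with closed fingers, low on the body.

Request:
{"name": "jog_arm", "arguments": {
  "deltas": "0 0 0 0.4 0 0 0; 0 0 0 0.4 0 0 0; 0 0 0 0.4 0 0 0; 0 0 0 0.36 0 0 0; 0 0 0 0 0 0 0; 0 0 0 0 0 0.5 0; 0 0 0 0 0 0.5 0; 0 0 0 0 0 0.5 0; 0 0 0 0 0 0.5 0; 0 0 0 0 0 0 0"
}}

```text
t: 30.3
ee_pos: [0.6074, 0.0505, 0.0944]
eef_rot: [-2.173, -2.265, 0.005]
wrist_force: [0.1, 0.6, 0.4]
gripper_width: -0.0
gripper_force: 0.0
```

```bash
python3 d.py .6086,.0554,.042; python3 d.py .6052,.130,.042
```

```text
units [0.1  0.03 1.05] xhead 92.37 z [-0.004 -0.001 -1.   ] 30.3 [0.6074 0.0505 0.0944]
units [1.59 0.03 1.05] xhead 92.37 z [-0.004 -0.001 -1.   ] 30.3 [0.6074 0.0505 0.0944]
```

Request:
{"name": "jog_arm", "arguments": {
  "deltas": "0 0 0 0 0.03 0.4 0; 0 0 0 0 0 0.4 0; 0 0 0 0 0 0.24 0; 0 0 0 0 0 0 0; 0 0 0 0.2 0 0 0; 0 0 0 0.2 0 0 0; 0 0 0 0.2 0 0 0; 0 0 0 0.2 0 0 0; 0 0 0 0.1 0 0 0; 0 0 0 0 0 0 0"
}}

```text
t: 31.55
ee_pos: [0.6082, 0.0972, 0.0444]
eef_rot: [-2.173, -2.269, -0.0]
wrist_force: [0.4, -0.9, -0.2]
gripper_width: 0.0003
gripper_force: 0.0
```

Request:
{"name": "jog_arm", "arguments": {
  "deltas": "0 0 0 0.04 0 0 0; 0 0 0 0.04 0 0 0; 0 0 0 0.04 0 0 0; 0 0 0 0.04 0 0 0; 0 0 0 0.04 0 0 0; 0 0 0 0 0 0 0"
}}

```text
t: 32.3
ee_pos: [0.6077, 0.107, 0.0443]
eef_rot: [-2.174, -2.268, -0.0]
wrist_force: [0.2, 1.2, 0.3]
gripper_width: -0.0002
gripper_force: 0.0
```

Request:
{"name": "jog_arm", "arguments": {
  "deltas": "0 0 0 0.04 0 0 0; 0 0 0 0.04 0 0 0; 0 0 0 0.04 0 0 0; 0 0 0 0.04 0 0 0; 0 0 0 0 0 0 0"
}}

```text
t: 32.92
ee_pos: [0.6074, 0.115, 0.0443]
eef_rot: [-2.174, -2.268, -0.0]
wrist_force: [-0.3, 0.1, -0.1]
gripper_width: 0.0001
gripper_force: 0.0
```

Request:
{"name": "jog_arm", "arguments": {
  "deltas": "0 0 0 0.04 0 0 0; 0 0 0 0.04 0 0 0; 0 0 0 0.02 0 0 0; 0 0 0 0.02 0 0 0; 0 0 0 0 0 0 0"
}}

```text
t: 33.55
ee_pos: [0.6072, 0.1208, 0.0443]
eef_rot: [-2.174, -2.268, -0.0]
wrist_force: [0.2, -0.1, -0.3]
gripper_width: -0.0001
gripper_force: 0.2
```

Request:
{"name": "jog_arm", "arguments": {
  "deltas": "0 0 0 0.02 0 0 0; 0 0 0 0.02 0 0 0; 0 0 0 0.02 0 0 0; 0 0 0 0 0 0 0"
}}

```text
t: 34.05
ee_pos: [0.6071, 0.1239, 0.0443]
eef_rot: [-2.174, -2.268, -0.0]
wrist_force: [-0.1, -0.4, -0.3]
gripper_width: -0.0001
gripper_force: 0.2
```

```bash
python3 -c "
from h import *
i=snap('top','h1'); i2=i[180:260,90:220].astype(int)
w=((i2.min(2)>170)&(i2.max(2)-i2.min(2)<40)).astype('uint8')
n,l,s,c=cv2.connectedComponentsWithStats(w)
m=np.array([.6053,.0988,0]);u=np.array([-.0422,.9991,0]);nn=np.array([.9991,.0422,0])
for k in range(1,n):
  if s[k,4]>40:
    p=at('top',c[k][0]+90,c[k][1]+180,.09);print(s[k],c[k].round(1),((p-m)@u).round(4),((p-m)@nn).round(4))"
```

```text
[ 77   0  44  22 320] [97.5  7.9] -0.0157 0.0581
[12 36  8 27 95] [15.2 49.4] 0.1918 -0.0118
[107  58  15  22 116] [115.   68.5] -0.04 -0.0956
```

```bash
cat > c.py <<'E'
from h import *
import sys
m=np.array([.6053,.0988,0]);u=np.array([-.0422,.9991,0]);nn=np.array([.9991,.0422,0])
def caps(i):
    i2=i[180:260,90:220].astype(int)
    # caps: greenish-white; counter: pinkish
    w=((i2[...,1]>=i2[...,0]-1)&(i2.min(2)>100)).astype('uint8')
    w=cv2.morphologyEx(w,cv2.MORPH_OPEN,np.ones((5,5),np.uint8))
    n,l,s,c=cv2.connectedComponentsWithStats(w)
    for k in range(1,n):
        p=at('top',c[k][0]+90,c[k][1]+180,.09);print(s[k],c[k].round(1),'along',((p-m)@u).round(4),'lat',((p-m)@nn).round(4))
for f in sys.argv[1:]:
    im=cv2.imread('pics/'+f+'.png')[:,:,::-1] 
    print(f);caps(im)
im=cv2.imread('pics/g8.png')[:,:,::-1];print(im[225,112],im[221,135],im[215,164],im[190,120])
E
python3 c.py top0 g8 h1
```

```text
top0
[52 40  7  6 40] [54.9 42.4] along 0.0951 lat -0.0102
g8
[70 35  9  6 51] [74.1 37.5] along 0.0482 lat -0.0059
[42 42  8  6 44] [45.5 44.5] along 0.118 lat -0.0117
h1
[219 217 202] [221 219 205] [221 220 207] [199 187 180]
```

```bash
sed -i 's/i2\[...,0\]-1)&(i2.min(2)>100)/i2[...,0]-6)\&(i2[...,1]-i2[...,2]>8)\&(i2.min(2)>90)/' c.py; python3 c.py top0 g8 h1
```

```text
top0
[ 48  33  13  13 147] [53.9 39.1] along 0.0967 lat -0.0018
g8
[ 67  28  14  14 161] [73.5 34.4] along 0.0487 lat 0.0019
[ 38  35  14  13 156] [44.6 40.9] along 0.1195 lat -0.0026
[ 15  39  14  13 156] [21.6 45.1] along 0.1754 lat -0.0038
h1
[219 217 202] [221 219 205] [221 220 207] [199 187 180]
```

Request:
{"name": "jog_arm", "arguments": {
  "deltas": "0 0 0 0.02 0 0 0; 0 0 0 0.02 0 0 0; 0 0 0 0 0 0 0"
}}

```text
t: 34.48
ee_pos: [0.607, 0.1255, 0.0443]
eef_rot: [2.174, 2.268, -0.0]
wrist_force: [-0.5, -2.3, -0.1]
gripper_width: -0.0002
gripper_force: 0.9
```

Request:
{"name": "jog_arm", "arguments": {
  "deltas": "0 0 0 0.02 0 0 0; 0 0 0 0.02 0 0 0; 0 0 0 0 0 0 0"
}}

```text
t: 34.85
ee_pos: [0.607, 0.1271, 0.0443]
eef_rot: [2.174, 2.267, -0.001]
wrist_force: [-0.5, -4.0, 0.2]
gripper_width: 0.0001
gripper_force: 2.3
```

Request:
{"name": "jog_arm", "arguments": {
  "deltas": "0 0 0 0.02 0 0 0; 0 0 0 0.02 0 0 0; 0 0 0 0 0 0 0"
}}

```text
t: 35.22
ee_pos: [0.607, 0.1273, 0.0443]
eef_rot: [2.175, 2.265, -0.003]
wrist_force: [-0.5, -9.6, 3.2]
gripper_width: -0.0002
gripper_force: 4.8
```

The row is now home: the advance stalled at about 10 N. I'll back out along the lane, rise, and check.

Request:
{"name": "jog_arm", "arguments": {
  "deltas": "0 0 0 -0.1 0 0 0; 0 0 0 -0.2 0 0 0; 0 0 0 -0.3 0 0 0; 0 0 0 -0.4 0 0 0; 0 0 0 -0.2 0 0 0; 0 0 0 0 0 -0.6 0; 0 0 0 0 0 -0.8 0; 0 0 0 0 0 -0.8 0; 0 0 0 0 0 -0.8 0; 0 0 0 0 0 0 0"
}}

```text
t: 36.48
ee_pos: [0.6111, 0.0698, 0.198]
eef_rot: [2.172, 2.265, 0.007]
wrist_force: [0.2, -0.2, -0.3]
gripper_width: -0.0
gripper_force: 0.0
```

Request:
{"name": "jog_arm", "arguments": {
  "deltas": "0 0 0 -0.9 0 0 0; 0 0 0 -0.9 0 0 0; 0 0 0 -0.9 0 0 0; 0 0 0 -0.9 0 0 0; 0 0 0 -0.9 0 0 0; 0 0 0 -0.9 0 0 0; 0 0 0 0 0 0 0; 0 0 0 0 0 0 0"
}}

```text
t: 37.48
ee_pos: [0.6204, -0.1996, 0.1934]
eef_rot: [-2.173, -2.267, -0.0]
wrist_force: [0.3, 1.9, -0.0]
gripper_width: -0.0002
gripper_force: 0.0
```

```bash
python3 -c "
from h import *
snap('top','h2')
for n in ['jar','tin','carton']:
  for d in spotter.mark_of(n,'top')[:2]: print(n,d['confidence'],at('top',d['at'][1],d['at'][0],0).round(3))
s=sensors.get_state();print(s['t'],s['ee_pos'])"; python3 c.py h2
```

```text
jar 0.6 [ 0.461 -0.104 -0.   ]
jar 0.48 [0.598 0.223 0.   ]
tin 0.71 [ 0.644 -0.12   0.   ]
carton 0.57 [0.597 0.301 0.   ]
37.675 [ 0.62092278 -0.19858594  0.19431794]
h2
[ 60  29  14  13 154] [66.5 35.1] along 0.0656 lat 0.0031
[ 38  35  13  13 152] [43.9 40.9] along 0.1211 lat -0.0024
[ 15  39  14  13 157] [21.3 45.1] along 0.1762 lat -0.0037
[219 217 202] [221 219 205] [221 220 207] [199 187 180]
```

The cap spacings are 55–56 mm, which means contact, and the front bottle measures within 1–2 mm of the stop face. The jar and tin are unmoved, so I'm handing in.

```bash
python3 -c "
from bench import env
print(env.close_job())"
```

```text
the job is handed in; nothing more can be done
None
```

I handed the job in at about 38 s: all three bottles stand in single file, closed up against the stop after a final push of about 10 N, and the jar and tin have not moved (carton, glove box and dish not re-measured), but I viewed 12 pictures against the limit of 10.

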